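# Put the slip stone away in its screw-lid canister

### The arm

A 7-joint arm with a two-finger parallel gripper is mounted at the origin on the work surface. World frame = base frame: x ahead of the robot, y to its left, z up, the work surface at z = 0. Lengths are in mm, angles in rad, forces in N, time in s.
With the tool pointing down it reaches from about 400 to 875 mm from the base axis. Payload 4.4 kg.
Tool frame: the origin (TCP) lies midway between the tips of the shut fingers; the grasp point (between the pads) lies 19 mm behind it; z points along the fingers, y is the line along which they close (so a half turn about z gives the same grasp; the last joint's range is limited). The gripper opens to 85 mm and grips with 20 to 120 N. Pads are 22 mm wide; open, the fingers measure 114 mm over their backs; the gripper's body (76 mm by 85 mm) begins 54 mm behind the grasp point. The pads swing forward as they close: fully open they stand 13 mm farther back than shut.
Start: joints at [-1.392, 0.628, 0.038, 1.517, -0.027, 0.996, -0.02], TCP at [157.51, 630.641, 231.313] pointing down, gripper open.
Joint ranges: [-3.06, 3.06], [-0.37, 2.12], [-1.25, 1.32], [0.18, 2.47], [-1.1, 4.24], [0.23, 1.98], [-2.94, 2.94]. Speed limits (rad/s): [2.57, 2.57, 3.14, 3.14, 3.14, 3.14, 3.14].

### API

Orientations are given as [roll, pitch, yaw] about the fixed x, y, z axes, in that order (R = Rz(yaw) Ry(pitch) Rx(roll)).
In Python, from cell import read_state, get_image, finish_job gives the robot as it stands.
- The arm moves only by the tool send_rows, never from a script. Its argument "series" is a list of rows, each an object of numbers: "ax", "ay", "az": the turn, a rotation vector about the tool's x, y, z in rad; "dx", "dy", "dz": the shift along the tool's x, y, z in cm; "hand": the closure, from 0 (fully open) to 1 (shut). In form: [{"ax": .., "ay": .., "az": .., "dx": .., "dy": .., "dz": .., "hand": ..}, ...]. A call has 1 to 10 rows; each row is the pose to reach, as a shift and turn from the pose commanded when the call began, along the tool's axes at that moment; what a row does not reach only later rows make up. A row lasts 1/10 s, in which the tool goes at most 50 mm and 8.59 degrees, less where a joint would pass 70% of its speed; a pose out of reach is approached as far as the arm can. A call with a gripper value outside its range is refused whole. The fingers move at their own pace and stop on an object; the grip force is fixed at half the most. Time passes only in rows, so rows that repeat a pose let the fingers close. It gives the time, the measured TCP pose, the force, the opening and the grip force at its end, in the units of the state.
- read_state(): the state, without advancing time (a new reading comes with each control period).
- get_image(name): name is "side" or "top" or "wrist"; returns a dict with "pixels" (384x512x3 uint8, red, green, blue), "mtx" (3x3 intrinsics, pixels), "R" (3x3) and "t" (3): a world point X has camera coordinates R X + t. Camera axes: x right, y down, z forward; pixel columns grow to the right and rows downward; lengths in mm; the calibration is good to about 2 mm. A picture is of the moment at which its call begins. There is no depth.
- finish_job(): hands the job in; it is judged then, once.
The state is a dict: "clock": time; "qpos": joint angles; "qd": joint speeds; "tau": joint torques, N m; "eef_pos": TCP position; "tool_rot": TCP orientation; "force": force on the tool from outside, world axes, zero at the start; "torque": the same for the moment, N m; "width": finger opening in mm; "gripper_force": force on a finger pad.
Only numpy, scipy, OpenCV 4.12 (cv2) and the standard library are available. Lean on these libraries where they do the work, as an engineer would, in place of code of your own. Each camera call takes 0.05 s, during which the arm holds its last target. There are 200 camera calls.

### The job

Put the small grey sharpening stone away: unscrew the lid of the canister, swing it clear of the mouth, lay the stone flat on the bottom inside, then swing the lid back over the mouth and screw it fully tight. Leave everything else on the bench where it is.

Things in the scene. Friction and masses are not known exactly. Their poses are not given: they have to be found in the camera images.
- canister: round aluminium canister, fixed to a dark wooden base plate (x 150 mm, y from -90 to +150 mm, 6 mm thick) that is screwed to the bench. Origin on the bench at the foot of the canister's axis, z up. Outside diameter 124 mm, mouth diameter 104 mm, rim 100 mm and inner floor 55 mm above the bench. A 20 mm steel post stands beside it, on its own +y side, 100 mm from the axis; it carries the lid's swing arm.
- canister_floor (a point): centre of the canister's inner floor, 45 mm below the rim
- canister_post (a point): top of the post (128 mm above the bench), on the vertical axis about which the swing arm turns
- lid_grip (a point): on the black lid (114 mm diameter, 14 mm thick, ribbed edge), on its axis, at the middle of the upright grip bar that crosses its top; turns and moves with the lid. The bar is 84 mm long (along this point's x), 20 mm wide (along y) and reaches from 22 mm below (the lid's top face) to 13 mm above this point; with the lid closed the point is 137 mm above the bench. The lid sits in a steel collar (132 mm diameter) at the end of the swing arm and cannot come off it.
- lid (a joint): turn of the lid in its collar, rad: 0 screwed fully tight (hard stop; bar along the canister's x), 1.4 fully unscrewed (hard stop). Grows counter-clockwise seen from above; the lid rises 14 mm evenly over the 1.4 rad. Friction 0.3 N m; stays where left. A plug under the lid locks the arm until the lid is turned past about 0.9 rad; it must be past that too to swing back over the rim.
- swing_arm (a joint): turn of the swing arm about the post, rad: 0 lid centred over the mouth (hard stop), 1.8 fully swung away (hard stop). It grows clockwise seen from above: the lid, 100 mm from the post, first moves towards the canister's -x. Light friction (0.15 N m); it stays where it is left. With the lid tight it has 0.04 rad of play.
- stone: the small sharpening stone: plain grey bar, 80 (x) x 30 (y) x 22 (z) mm, about 0.13 kg. Origin at the centre of its underside. At the start it lies flat on the plywood board, whose top is 8 mm above the bench.
- board: plywood honing board, 240 (x) x 230 (y) x 8 mm, fixed on the bench; origin under its centre. Scenery.
- bench_stone: bystander: large grey bench stone, 50 (x) x 160 (y) x 26 mm, on the board; origin under its centre
- cork_block: bystander: cork sanding block, 100 (x) x 45 (y) x 30 mm, on the board; origin under its centre
- mug: bystander: white mug, 80 mm diameter, 85 mm high; origin under its centre
- jar: bystander: amber glass jar with a steel cap, 68 mm diameter, 100 mm high; origin under its centre
- mallet: bystander: wooden carver's mallet standing on its head, 72 mm diameter, 210 mm high; origin under its centre
- gouge: bystander: carving gouge lying on the bench between the canister and the board, 240 mm long, 26 mm thick at the handle; origin under its middle
Not all that is in view belongs to the job. Leave any green or orange look-alike of the stone alone.

How it is judged:
By the outcome, as a careful person would: the job done as asked, in the order asked, and still so for the second after the job is handed in, with the robot touching nothing.
It also fails if it takes over 72 s, if anything falls off the work surface, if the arm or the gripper's body presses on something with over 40 N, if the wrist force passes 120 N, or if a joint passes its speed limit or range.

## Working session

There is one attempt and no reset: what is moved stays moved. The work goes in short steps, Python scripts to look and compute and a tool call to move; the robot and the scene stay as the last step left them, time stands still between calls to the robot, and variables do not carry over. Pictures are saved under pics/ and viewed, at most 10 in all, crops included, and the job is handed in when it is done.

Besides the shell and the picture viewer there is one more tool, called in YAML: its name, and indented under it one key for each argument. send_rows: Moves the arm, as the interface text tells. Its arguments: {"type":"object","properties":{"series":{"type":"array","items":{"type":"object","properties":{"ax":{"type":"number"},"ay":{"type":"number"},"az":{"type":"number"},"dx":{"type":"number"},"dy":{"type":"number"},"dz":{"type":"number"},"hand":{"type":"number"}}}}},"required":["series"]}

```bash
mkdir -p pics; ls; cat > h.py <<'E'
import numpy as np, cv2
from cell import read_state, get_image, finish_job
from scipy.spatial.transform import Rotation as Ro
def snap(name,fn):
    g=get_image(name); cv2.imwrite(f'pics/{fn}.png',g['pixels'][:,:,::-1])
    np.savez(f'pics/{fn}.npz',**g); return g
def load(fn): return np.load(f'pics/{fn}.npz')
def back(g,u,v,z):
    R,t=np.array(g['R']),np.array(g['t']); d=R.T@np.linalg.inv(g['mtx'])@[u,v,1]; c=-R.T@t
    return (c+d*(z-c[2])/d[2]).round(1)
def proj(g,X):
    p=np.array(g['mtx'])@(np.array(g['R'])@np.array(X)+g['t']); return (p[:2]/p[2]).round(1)
def crop(fn,out,x0,y0,x1,y1,s):
    im=cv2.imread(f'pics/{fn}.png')[y0:y1,x0:x1]; cv2.imwrite(f'pics/{out}.png',cv2.resize(im,None,fx=s,fy=s,interpolation=cv2.INTER_CUBIC))
E
python3 - <<'E'
from h import *
s=read_state(); print(s)
for n in ['top','side']:
    g=snap(n,n+'0'); print(n,(-np.array(g['R']).T@g['t']).round(0))
a=np.hstack([cv2.imread('pics/top0.png')]); 
E
```

```text
pics
{'clock': 0.0, 'qpos': array([-1.39180518,  0.62936548,  0.03841564,  1.5183548 , -0.02697533,
        0.9963207 , -0.01999705]), 'qd': array([-1.16185378e-03,  7.13652596e-04, -1.64183833e-03, -6.45369484e-04,
        2.49525428e-04, -2.14207037e-05, -8.30200031e-04]), 'tau': array([-1.20550005e-03, -5.63406873e+01,  1.22629579e+00, -1.93439054e+01,
        1.11496914e-02,  1.06156166e-02,  1.52511443e-06]), 'eef_pos': array([157.34163091, 630.02181776, 230.38030823]), 'tool_rot': array([-3.13966192e+00,  3.16301003e-05,  2.89683950e+00]), 'force': array([-0.63804952,  0.75127978,  0.13614282]), 'torque': array([0.01773809, 0.02653224, 0.0318584 ]), 'gripper_force': 0.0, 'width': 85.12422858588084}
top [ 301.  -11. 1457.]
side [287. 842. 703.]
```

View pics/top0.png

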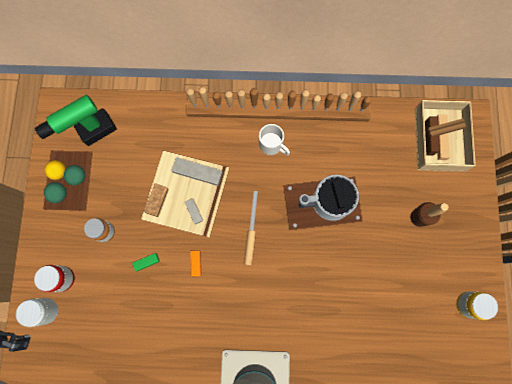

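View pics/side0.png

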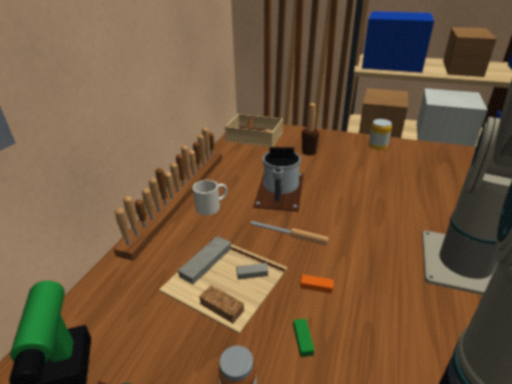

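The top view shows the canister with its lid at (337,198), its post at (306,201) to the left, and the board at (185,195). Stone candidates are:
- the small grey bar at (194,210), on the board
- the large grey bench stone at (197,170)
- the green bar at (146,262)
- the orange bar at (195,263)

The small grey bar on the board fits the description. I'll confirm it in an enlarged crop.

```bash
python3 - <<'E'
from h import *
im=cv2.imread('pics/top0.png')
f=lambda a:cv2.resize(a,None,fx=4,fy=4,interpolation=cv2.INTER_CUBIC)
cv2.imwrite('pics/c1.png',np.hstack([f(im[145:245,140:240]),f(im[160:260,275:375])]))
E
```

```text
(no output)
```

View pics/c1.png

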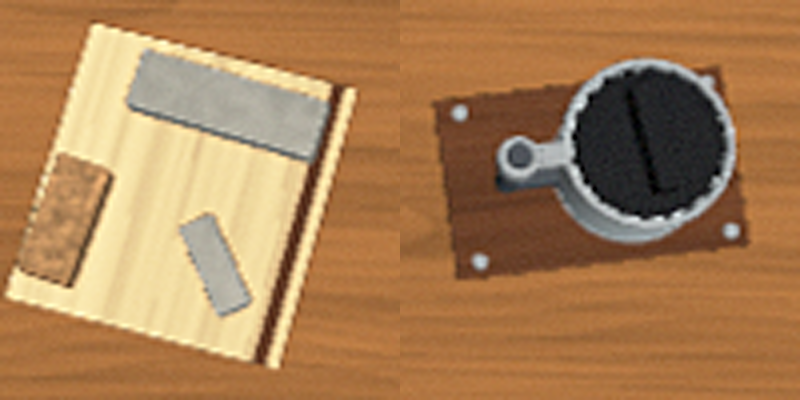

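The crop shows the stone as a plain grey bar with corners at about (211,211), (180,225), (222,317) and (252,303). It's small, lies on the plywood and is clearly apart from the 160 mm bench stone, so it is the one meant. The post is at (519,157). The bar's side shows as a dark line from (628,90) to (660,190).

```bash
python3 - <<'E'
from h import *
g=load('top0')
L=lambda x,y,z,ox=140,oy=145: back(g,(x+.5)/4-.5+ox,(y+.5)/4-.5+oy,z)
c=[L(*p,30) for p in [(211,211),(180,225),(222,317),(252,303)]]; print('stone',*c,'mean',np.mean(c,0))
e=c[0]+c[1]-c[2]-c[3]; print('len',np.linalg.norm(e)/2,np.linalg.norm(c[0]-c[1]),'yaw',np.arctan2(e[1],e[0]))
K=lambda x,y,z:L(x-400,y,z,275,160)
s=[K(*p,6) for p in [(460,113),(708,82),(732,231),(480,261)]]; print('screws',*s, np.mean(s,0))
y=s[0]+s[3]-s[1]-s[2]; print('canister x yaw',np.arctan2(y[1],y[0])-np.pi/2)
print('post',K(519,157,128),'lid',K(650,145,115))
a,b=K(628,90,137),K(660,190,137); print('bar',a,b,np.arctan2(*(a-b)[1::-1]))
E
```

```text
stone [568.9 216.7  30. ] [556.7 240.9  30. ] [483.3 202.7  30. ] [495.2 179.5  30. ] mean [526.025 209.95   30.   ]
len 82.64921354737744 27.10129148214157 yaw 0.4736580971149798
screws [614.4 -97.8   6. ] [ 646.5 -302.1    6. ] [ 522.8 -319.9    6. ] [ 492.4 -115.9    6. ] [ 569.025 -208.925    6.   ]
canister x yaw 0.1518946671238144
post [ 555.6 -135.2  128. ] lid [ 570.2 -235.6  115. ]
bar [ 607.4 -215.7  137. ] [ 531.9 -239.1  137. ] 0.3005452500023501
```

```bash
cat >> h.py <<'E'
def row(x,y,z,yaw):
    s=read_state(); R=Ro.from_euler('xyz',s['tool_rot']); T=Ro.from_euler('xyz',[np.pi,0,yaw])
    d=R.inv().apply(np.array([x,y,z])-s['eef_pos'])/10; a=(R.inv()*T).as_rotvec()
    print('d',d.round(2),'a',a.round(3))
def st():
    s=read_state(); print({k:np.round(s[k],3) for k in ['clock','qpos','eef_pos','tool_rot','force','torque','width','gripper_force']})
E
python3 -c "
from h import *
row(430,250,280,1.5); row(572,-237,280,.3)"
```

```text
d [-35.66 -30.28  -4.9 ] a [-1.000e-03  1.000e-03  1.397e+00]
d [-61.24 -74.09  -4.83] a [-1.000e-03  2.000e-03  2.597e+00]
```

send_rows:
  series:
    - {"dx":-35.7,"dy":-30.3,"dz":-4.9,"az":1.4,"hand":0.0}
    - {"dx":-35.7,"dy":-30.3,"dz":-4.9,"az":1.4,"hand":0.0}
    - {"dx":-35.7,"dy":-30.3,"dz":-4.9,"az":1.4,"hand":0.0}
    - {"dx":-35.7,"dy":-30.3,"dz":-4.9,"az":1.4,"hand":0.0}
    - {"dx":-35.7,"dy":-30.3,"dz":-4.9,"az":1.4,"hand":0.0}
    - {"dx":-35.7,"dy":-30.3,"dz":-4.9,"az":1.4,"hand":0.0}
    - {"dx":-35.7,"dy":-30.3,"dz":-4.9,"az":1.4,"hand":0.0}
    - {"dx":-35.7,"dy":-30.3,"dz":-4.9,"az":1.4,"hand":0.0}
    - {"dx":-35.7,"dy":-30.3,"dz":-4.9,"az":1.4,"hand":0.0}
    - {"dx":-35.7,"dy":-30.3,"dz":-4.9,"az":1.4,"hand":0.0}

```text
invalid input at $.series[0]: expected keys ax, ay, az, dx, dy, dz, hand
```

```bash
python3 -c "
from h import *
st(); row(560,-230,290,.3)"
```

```text
{'clock': np.float64(0.1), 'qpos': array([-1.392,  0.629,  0.038,  1.518, -0.027,  0.996, -0.02 ]), 'eef_pos': array([157.365, 630.114, 230.502]), 'tool_rot': array([-3.14 ,  0.   ,  2.897]), 'force': array([-0.073, -0.609, -0.236]), 'torque': array([ 0.007,  0.01 , -0.073]), 'width': np.float64(85.393), 'gripper_force': np.float64(0.0)}
d [-59.91 -73.7   -5.83] a [-1.000e-03  2.000e-03  2.597e+00]
```

All seven keys are needed in each row.

send_rows:
  series:
    - {"ax":0,"ay":0,"az":1.4,"dx":-35.7,"dy":-30.3,"dz":-4.9,"hand":0}
    - {"ax":0,"ay":0,"az":1.4,"dx":-35.7,"dy":-30.3,"dz":-4.9,"hand":0}
    - {"ax":0,"ay":0,"az":1.4,"dx":-35.7,"dy":-30.3,"dz":-4.9,"hand":0}
    - {"ax":0,"ay":0,"az":1.4,"dx":-35.7,"dy":-30.3,"dz":-4.9,"hand":0}
    - {"ax":0,"ay":0,"az":1.4,"dx":-35.7,"dy":-30.3,"dz":-4.9,"hand":0}
    - {"ax":0,"ay":0,"az":1.4,"dx":-35.7,"dy":-30.3,"dz":-4.9,"hand":0}
    - {"ax":0,"ay":0,"az":1.4,"dx":-35.7,"dy":-30.3,"dz":-4.9,"hand":0}
    - {"ax":0,"ay":0,"az":1.4,"dx":-35.7,"dy":-30.3,"dz":-4.9,"hand":0}
    - {"ax":0,"ay":0,"az":1.4,"dx":-35.7,"dy":-30.3,"dz":-4.9,"hand":0}
    - {"ax":0,"ay":0,"az":1.4,"dx":-35.7,"dy":-30.3,"dz":-4.9,"hand":0}

```text
clock: 1.1
eef_pos: [433.2, 245.2, 281.0]
tool_rot: [3.139, 0.001, 1.486]
force: [0.0, -0.1, 1.0]
width: 85.5
gripper_force: 0.0
```

```bash
python3 -c "
from h import *
st(); row(550,-230,290,.3)"
```

```text
{'clock': np.float64(1.1), 'qpos': array([-0.921,  0.381,  0.484,  1.877, -0.214,  0.933, -0.424]), 'eef_pos': array([433.156, 245.159, 280.988]), 'tool_rot': array([3.139e+00, 1.000e-03, 1.486e+00]), 'force': array([ 0.003, -0.099,  1.007]), 'torque': array([-0.018,  0.005, -0.004]), 'width': np.float64(85.521), 'gripper_force': np.float64(0.0)}
d [-46.35  15.68  -0.8 ] a [ 0.003 -0.     1.186]
```

send_rows:
  series:
    - {"ax":0,"ay":0,"az":1.19,"dx":-46.3,"dy":15.7,"dz":-0.8,"hand":0}
    - {"ax":0,"ay":0,"az":1.19,"dx":-46.3,"dy":15.7,"dz":-0.8,"hand":0}
    - {"ax":0,"ay":0,"az":1.19,"dx":-46.3,"dy":15.7,"dz":-0.8,"hand":0}
    - {"ax":0,"ay":0,"az":1.19,"dx":-46.3,"dy":15.7,"dz":-0.8,"hand":0}
    - {"ax":0,"ay":0,"az":1.19,"dx":-46.3,"dy":15.7,"dz":-0.8,"hand":0}
    - {"ax":0,"ay":0,"az":1.19,"dx":-46.3,"dy":15.7,"dz":-0.8,"hand":0}
    - {"ax":0,"ay":0,"az":1.19,"dx":-46.3,"dy":15.7,"dz":-0.8,"hand":0}
    - {"ax":0,"ay":0,"az":1.19,"dx":-46.3,"dy":15.7,"dz":-0.8,"hand":0.3}
    - {"ax":0,"ay":0,"az":1.19,"dx":-46.3,"dy":15.7,"dz":-0.8,"hand":0.3}
    - {"ax":0,"ay":0,"az":1.19,"dx":-46.3,"dy":15.7,"dz":-0.8,"hand":0.3}

```text
clock: 2.1
eef_pos: [552.7, -226.3, 287.9]
tool_rot: [3.141, 0.001, 0.305]
force: [0.9, 0.9, 0.3]
width: 59.9
gripper_force: 0.0
```

```bash
python3 -c "
from h import *
g=snap('wrist','w1'); st(); print(proj(g,[572,-237,150]),proj(g,[558,-138,128]))
im=cv2.imread('pics/w1.png'); cv2.imwrite('pics/w1b.png',cv2.resize(im,(800,600)))"
```

```text
{'clock': np.float64(2.15), 'qpos': array([-0.116,  0.603,  0.786,  1.608, -0.455,  1.118, -0.491]), 'eef_pos': array([ 552.635, -233.956,  288.571]), 'tool_rot': array([3.133e+00, 2.000e-03, 2.980e-01]), 'force': array([ 1.806, -5.348,  2.444]), 'torque': array([-0.437, -0.154,  0.003]), 'width': np.float64(59.72), 'gripper_force': np.float64(0.0)}
[275.6 163.6] [165.4 141. ]
```

View pics/w1b.png

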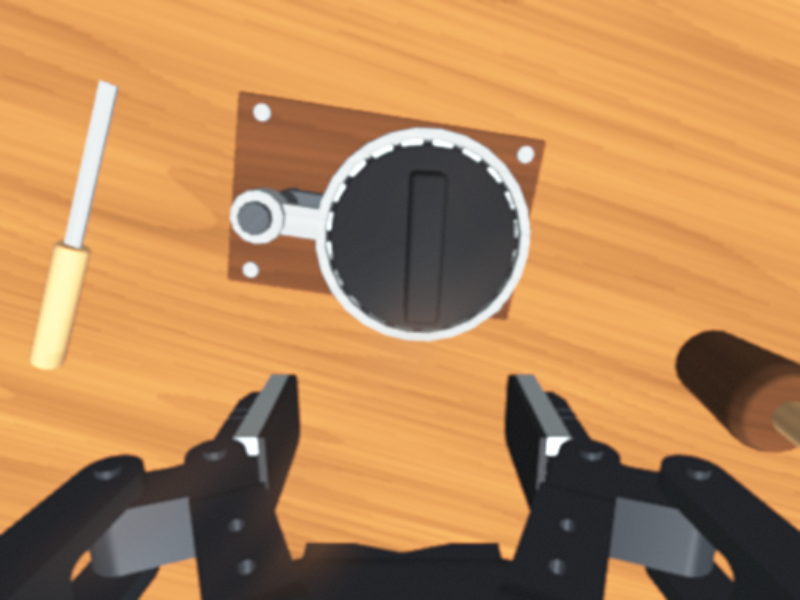

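The wrist view shows the lid with its bar running from (429,172) to (424,323), the post top at (254,217) and the collar centred on (424,234). The view is scaled by 1.5625.

```bash
python3 -c "
from h import *
g=load('w1'); k=1.5625
B=lambda u,v,z: back(g,(u+.5)/k-.5,(v+.5)/k-.5,z)
a,b=B(429.5,172,150),B(424,323,150); print(a,b,(a+b)/2,np.linalg.norm(a-b),np.arctan2(*(a-b)[1::-1]))
w=B(411,248,150)-B(443,248,150);print('w',np.linalg.norm(w))
p=B(254,217,128); print('post',p)
s=[B(u,v,6) for u,v in [(262,112),(525,154),(250,270)]]; print(s)
y=s[0]-s[1]; print('yaw', np.arctan2(y[1],y[0])-np.pi/2)
c=B(424,234,118);print('collar',c,np.linalg.norm(c-p),'yaw',np.arctan2(*(p-c)[1::-1])-np.pi/2)
"
```

```text
[ 614.1 -222.3  150. ] [ 534.1 -245.5  150. ] [ 574.1 -233.9  150. ] 83.29609834800186 0.282257421981491
w 17.395401691251635
post [ 559.2 -134.9  128. ]
[array([614.6, -94.6,   6. ]), array([ 646.3, -298.3,    6. ]), array([ 490.5, -113.5,    6. ])]
yaw 0.15438268457926352
collar [ 577.9 -232.5  118. ] 99.87717456956818 yaw 0.18930416351478363
```

```bash
python3 -c "
from h import *
st();row(574,-235,170,.285); row(574,-235,122,.285)"
```

```text
{'clock': np.float64(2.15), 'qpos': array([-0.116,  0.603,  0.786,  1.608, -0.455,  1.118, -0.491]), 'eef_pos': array([ 552.635, -233.956,  288.571]), 'tool_rot': array([3.133e+00, 2.000e-03, 2.980e-01]), 'force': array([ 1.806, -5.348,  2.444]), 'torque': array([-0.437, -0.154,  0.003]), 'width': np.float64(59.72), 'gripper_force': np.float64(0.0)}
d [ 2.03  0.62 11.86] a [0.009 0.001 0.013]
d [ 2.04  0.58 16.66] a [0.009 0.001 0.013]
```

send_rows:
  series:
    - {"ax":0,"ay":0,"az":0.015,"dx":2.1,"dy":1.0,"dz":4,"hand":0.3}
    - {"ax":0,"ay":0,"az":0.015,"dx":2.1,"dy":1.0,"dz":8,"hand":0.3}
    - {"ax":0,"ay":0,"az":0.015,"dx":2.1,"dy":1.0,"dz":11.5,"hand":0.3}
    - {"ax":0,"ay":0,"az":0.015,"dx":2.1,"dy":1.0,"dz":11.5,"hand":0.3}
    - {"ax":0,"ay":0,"az":0.015,"dx":2.1,"dy":1.0,"dz":11.5,"hand":0.3}

```text
clock: 2.65
eef_pos: [575.7, -226.4, 173.5]
tool_rot: [-3.142, 0.001, 0.292]
force: [-0.2, 0.2, -0.2]
width: 59.9
gripper_force: 0.0
```

```bash
python3 -c "
from h import *
st();row(574,-235,122,.285)"
```

```text
{'clock': np.float64(2.65), 'qpos': array([-0.072,  0.749,  0.694,  1.68 , -0.575,  0.928, -0.433]), 'eef_pos': array([ 575.706, -226.439,  173.546]), 'tool_rot': array([-3.142e+00,  1.000e-03,  2.920e-01]), 'force': array([-0.178,  0.214, -0.171]), 'torque': array([ 0.002,  0.006, -0.019]), 'width': np.float64(59.869), 'gripper_force': np.float64(0.0)}
d [-0.41  0.77  5.15] a [-0.     0.001  0.007]
```

send_rows:
  series:
    - {"ax":0,"ay":0,"az":0.01,"dx":-0.3,"dy":0.8,"dz":0.5,"hand":0.3}
    - {"ax":0,"ay":0,"az":0.01,"dx":-0.3,"dy":0.8,"dz":3,"hand":0.3}
    - {"ax":0,"ay":0,"az":0.01,"dx":-0.3,"dy":0.8,"dz":5.1,"hand":0.3}
    - {"ax":0,"ay":0,"az":0.01,"dx":-0.3,"dy":0.8,"dz":5.1,"hand":0.3}
    - {"ax":0,"ay":0,"az":0.01,"dx":-0.3,"dy":0.8,"dz":5.1,"hand":1}
    - {"ax":0,"ay":0,"az":0.01,"dx":-0.3,"dy":0.8,"dz":5.1,"hand":1}
    - {"ax":0,"ay":0,"az":0.01,"dx":-0.3,"dy":0.8,"dz":5.1,"hand":1}
    - {"ax":0,"ay":0,"az":0.01,"dx":-0.3,"dy":0.8,"dz":5.1,"hand":1}
    - {"ax":0,"ay":0,"az":0.01,"dx":-0.3,"dy":0.8,"dz":5.1,"hand":1}

```text
clock: 3.55
eef_pos: [575.6, -233.1, 124.2]
tool_rot: [-3.139, -0.002, 0.281]
force: [-3.5, 4.4, 8.6]
width: 19.4
gripper_force: 60.5
```

```bash
python3 -c "
from h import *
st()"
```

```text
{'clock': np.float64(3.55), 'qpos': array([-0.032,  0.809,  0.647,  1.711, -0.63 ,  0.841, -0.388]), 'eef_pos': array([ 575.598, -233.09 ,  124.185]), 'tool_rot': array([-3.139e+00, -2.000e-03,  2.810e-01]), 'force': array([-3.458,  4.439,  8.625]), 'torque': array([ 0.988,  0.52 , -0.459]), 'width': np.float64(19.352), 'gripper_force': np.float64(60.536)}
```

send_rows:
  series:
    - {"ax":0,"ay":0,"az":-0.14,"dx":0,"dy":0,"dz":-0.14,"hand":1}
    - {"ax":0,"ay":0,"az":-0.28,"dx":0,"dy":0,"dz":-0.28,"hand":1}
    - {"ax":0,"ay":0,"az":-0.42,"dx":0,"dy":0,"dz":-0.42,"hand":1}
    - {"ax":0,"ay":0,"az":-0.56,"dx":0,"dy":0,"dz":-0.56,"hand":1}

```text
clock: 3.95
eef_pos: [575.1, -232.1, 129.8]
tool_rot: [-3.138, -0.004, 0.847]
force: [-3.7, 7.0, 9.7]
width: 18.7
gripper_force: 60.8
```

```bash
python3 -c "
from h import *
st()"
```

```text
{'clock': np.float64(3.95), 'qpos': array([ 0.046,  0.761,  0.498,  1.705, -0.483,  0.802,  0.048]), 'eef_pos': array([ 575.094, -232.078,  129.824]), 'tool_rot': array([-3.138, -0.004,  0.847]), 'force': array([-3.686,  6.956,  9.732]), 'torque': array([ 1.554,  0.808, -0.479]), 'width': np.float64(18.683), 'gripper_force': np.float64(60.843)}
```

send_rows:
  series:
    - {"ax":0,"ay":0,"az":-0.14,"dx":0,"dy":0,"dz":-0.13,"hand":1}
    - {"ax":0,"ay":0,"az":-0.28,"dx":0,"dy":0,"dz":-0.26,"hand":1}
    - {"ax":0,"ay":0,"az":-0.42,"dx":0,"dy":0,"dz":-0.4,"hand":1}
    - {"ax":0,"ay":0,"az":-0.56,"dx":0,"dy":0,"dz":-0.53,"hand":1}
    - {"ax":0,"ay":0,"az":-0.62,"dx":0,"dy":0,"dz":-0.6,"hand":1}
    - {"ax":0,"ay":0,"az":-0.62,"dx":0,"dy":0,"dz":-0.6,"hand":1}

```text
clock: 4.55
eef_pos: [573.9, -231.5, 135.9]
tool_rot: [-3.139, -0.006, 1.463]
force: [-6.0, 8.6, 12.9]
width: 19.4
gripper_force: 60.5
```

```bash
cat >> h.py <<'E'
def arc(dths,post=(559,-136),dz=0):
    # rows for rotating rigidly with the swing arm, clockwise by dth, from measured pose
    s=read_state(); R=Ro.from_euler('xyz',s['tool_rot']); p=s['eef_pos']; P=np.array([*post,p[2]])
    for d in dths:
        Q=Ro.from_rotvec([0,0,-d]); q=P+Q.apply(p-P)
        print(d,(R.inv().apply(q-p)/10).round(2),(R.inv()*Q*R).as_rotvec().round(3))
E
python3 -c "
from h import *
st();arc(np.arange(1,11)*.14)"
```

```text
{'clock': np.float64(4.55), 'qpos': array([ 0.142,  0.721,  0.33 ,  1.699, -0.317,  0.778,  0.517]), 'eef_pos': array([ 573.941, -231.53 ,  135.918]), 'tool_rot': array([-3.139, -0.006,  1.463]), 'force': array([-5.992,  8.63 , 12.884]), 'torque': array([ 1.766,  1.224, -0.023]), 'width': np.float64(19.383), 'gripper_force': np.float64(60.474)}
0.14 [-0.26 -1.33  0.  ] [-0.001  0.     0.14 ]
0.28 [-0.33 -2.68  0.01] [-0.002  0.001  0.28 ]
0.42000000000000004 [-0.21 -4.03  0.01] [-0.003  0.001  0.42 ]
0.56 [ 0.09 -5.34  0.02] [-0.003  0.002  0.56 ]
0.7000000000000001 [ 0.58 -6.61  0.02] [-0.004  0.002  0.7  ]
0.8400000000000001 [ 1.23 -7.79  0.03] [-0.005  0.002  0.84 ]
0.9800000000000001 [ 2.05 -8.87  0.04] [-0.006  0.003  0.98 ]
1.12 [ 3.01 -9.82  0.05] [-0.007  0.003  1.12 ]
1.2600000000000002 [  4.09 -10.63   0.05] [-0.008  0.003  1.26 ]
1.4000000000000001 [  5.27 -11.29   0.06] [-0.008  0.004  1.4  ]
```

send_rows:
  series:
    - {"ax":0,"ay":0,"az":0.07,"dx":-0.15,"dy":-0.67,"dz":-0.05,"hand":1}
    - {"ax":0,"ay":0,"az":0.14,"dx":-0.26,"dy":-1.33,"dz":-0.05,"hand":1}
    - {"ax":0,"ay":0,"az":0.28,"dx":-0.33,"dy":-2.68,"dz":-0.05,"hand":1}
    - {"ax":0,"ay":0,"az":0.42,"dx":-0.21,"dy":-4.03,"dz":-0.05,"hand":1}
    - {"ax":0,"ay":0,"az":0.56,"dx":0.09,"dy":-5.34,"dz":-0.05,"hand":1}
    - {"ax":0,"ay":0,"az":0.7,"dx":0.58,"dy":-6.61,"dz":-0.05,"hand":1}
    - {"ax":0,"ay":0,"az":0.7,"dx":0.58,"dy":-6.61,"dz":-0.05,"hand":1}

```text
clock: 5.25
eef_pos: [511.0, -220.5, 135.9]
tool_rot: [3.14, -0.003, 0.761]
force: [1.9, 4.5, 1.8]
width: 18.9
gripper_force: 59.1
```

```bash
python3 -c "
from h import *
st();arc(np.arange(1,9)*.14)"
```

```text
{'clock': np.float64(5.25), 'qpos': array([ 0.027,  0.681,  0.522,  1.885, -0.507,  0.708,  0.036]), 'eef_pos': array([ 510.979, -220.542,  135.867]), 'tool_rot': array([ 3.14e+00, -3.00e-03,  7.61e-01]), 'force': array([1.945, 4.523, 1.791]), 'torque': array([ 0.848, -0.327, -0.03 ]), 'width': np.float64(18.855), 'gripper_force': np.float64(59.053)}
0.14 [-0.3  -1.33 -0.  ] [-0.   -0.    0.14]
0.28 [-0.41 -2.68 -0.  ] [-0.001 -0.     0.28 ]
0.42000000000000004 [-0.34 -4.04 -0.01] [-0.001 -0.001  0.42 ]
0.56 [-0.07 -5.37 -0.01] [-0.002 -0.001  0.56 ]
0.7000000000000001 [ 0.38 -6.66 -0.01] [-0.002 -0.001  0.7  ]
0.8400000000000001 [ 1.   -7.87 -0.01] [-0.002 -0.001  0.84 ]
0.9800000000000001 [ 1.79 -8.97 -0.01] [-0.003 -0.001  0.98 ]
1.12 [ 2.73 -9.96 -0.  ] [-3.00e-03 -1.00e-03  1.12e+00]
```

send_rows:
  series:
    - {"ax":0,"ay":0,"az":0.14,"dx":-0.3,"dy":-1.33,"dz":0,"hand":1}
    - {"ax":0,"ay":0,"az":0.28,"dx":-0.41,"dy":-2.68,"dz":0,"hand":1}
    - {"ax":0,"ay":0,"az":0.42,"dx":-0.34,"dy":-4.04,"dz":0,"hand":1}
    - {"ax":0,"ay":0,"az":0.56,"dx":-0.07,"dy":-5.37,"dz":0,"hand":1}
    - {"ax":0,"ay":0,"az":0.7,"dx":0.38,"dy":-6.66,"dz":0,"hand":1}
    - {"ax":0,"ay":0,"az":0.84,"dx":1.0,"dy":-7.87,"dz":0,"hand":1}
    - {"ax":0,"ay":0,"az":0.98,"dx":1.8,"dy":-8.97,"dz":0,"hand":1}
    - {"ax":0,"ay":0,"az":0.98,"dx":1.8,"dy":-8.97,"dz":0,"hand":1}
    - {"ax":0,"ay":0,"az":0.98,"dx":1.8,"dy":-8.97,"dz":0,"hand":0.3}
    - {"ax":0,"ay":0,"az":0.98,"dx":1.8,"dy":-8.97,"dz":0,"hand":0.3}

```text
clock: 6.25
eef_pos: [462.1, -145.3, 134.8]
tool_rot: [3.141, -0.001, -0.216]
force: [-0.2, 0.0, -0.1]
width: 47.3
gripper_force: 0.0
```

```bash
python3 -c "
from h import *
st();row(459,-140,220,-.22);row(526,209,150,.474)"
```

```text
{'clock': np.float64(6.25), 'qpos': array([-0.267,  0.685,  0.798,  2.08 , -0.778,  0.701, -0.738]), 'eef_pos': array([ 462.055, -145.273,  134.776]), 'tool_rot': array([ 3.141e+00, -1.000e-03, -2.160e-01]), 'force': array([-0.247,  0.012, -0.056]), 'torque': array([-0.015, -0.005,  0.021]), 'width': np.float64(47.302), 'gripper_force': np.float64(0.0)}
d [-0.4  -0.44 -8.52] a [ 0.001 -0.001  0.004]
d [ -1.33 -35.97  -1.54] a [ 0.001 -0.001 -0.69 ]
```

send_rows:
  series:
    - {"ax":0,"ay":0,"az":0,"dx":0,"dy":0,"dz":-4,"hand":0.2}
    - {"ax":0,"ay":0,"az":0,"dx":0,"dy":0,"dz":-8,"hand":0.2}
    - {"ax":0,"ay":0,"az":-0.69,"dx":-1.3,"dy":-36,"dz":-8,"hand":0.2}
    - {"ax":0,"ay":0,"az":-0.69,"dx":-1.3,"dy":-36,"dz":-8,"hand":0.2}
    - {"ax":0,"ay":0,"az":-0.69,"dx":-1.3,"dy":-36,"dz":-8,"hand":0.2}
    - {"ax":0,"ay":0,"az":-0.69,"dx":-1.3,"dy":-36,"dz":-8,"hand":0.2}
    - {"ax":0,"ay":0,"az":-0.69,"dx":-1.3,"dy":-36,"dz":-8,"hand":0.2}
    - {"ax":0,"ay":0,"az":-0.69,"dx":-1.3,"dy":-36,"dz":-8,"hand":0.2}
    - {"ax":0,"ay":0,"az":-0.69,"dx":-1.3,"dy":-36,"dz":-8,"hand":0.2}
    - {"ax":0,"ay":0,"az":-0.69,"dx":-1.3,"dy":-36,"dz":-8,"hand":0.2}

```text
clock: 7.25
eef_pos: [526.9, 217.4, 213.6]
tool_rot: [-3.139, -0.002, 0.483]
force: [-0.5, -1.5, -0.0]
width: 68.5
gripper_force: 0.0
```

send_rows:
  series:
    - {"ax":0,"ay":0,"az":0,"dx":0,"dy":0,"dz":0,"hand":0.2}
    - {"ax":0,"ay":0,"az":0,"dx":0,"dy":0,"dz":0,"hand":0.2}
    - {"ax":0,"ay":0,"az":0,"dx":0,"dy":0,"dz":0,"hand":0.2}

```text
clock: 7.55
eef_pos: [526.7, 207.1, 214.7]
tool_rot: [3.141, 0.0, 0.469]
force: [0.3, -0.3, -0.6]
width: 68.2
gripper_force: 0.0
```

```bash
python3 -c "
from h import *
g=snap('wrist','w2'); st(); t=snap('top','t2'); print([proj(g,[*p,30]) for p in [(569,217),(557,241),(483,203),(495,180)]])
im=cv2.imread('pics/w2.png'); b=cv2.imread('pics/t2.png')[150:270,240:380]
cv2.imwrite('pics/w2b.png',np.hstack([im,cv2.resize(b,(288,247)) if 0 else cv2.copyMakeBorder(cv2.resize(b,(280,240),interpolation=cv2.INTER_CUBIC),0,144,0,0,0)]))"
```

```text
{'clock': np.float64(7.6), 'qpos': array([-0.901,  0.642,  0.774,  1.789, -0.545,  0.938, -0.995]), 'eef_pos': array([526.713, 207.32 , 214.746]), 'tool_rot': array([3.141, 0.   , 0.469]), 'force': array([-0.384, -0.682,  0.212]), 'torque': array([-0.009, -0.018,  0.01 ]), 'width': np.float64(68.462), 'gripper_force': np.float64(0.0)}
[array([267.4, 126.8]), array([239.6, 126.6]), array([241.2, 208.1]), array([266.3, 207.9])]
```

View pics/w2b.png

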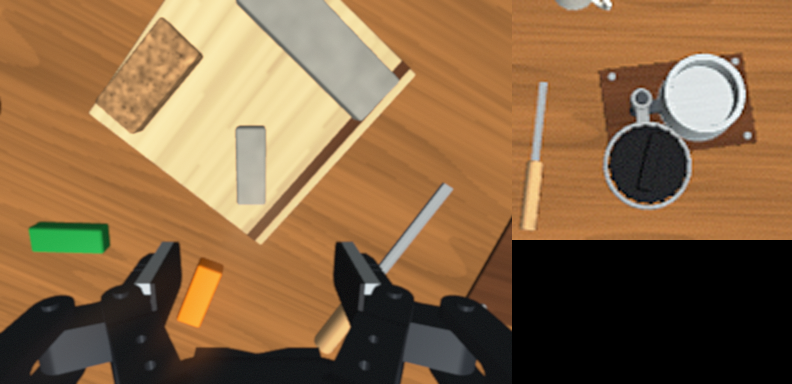

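The wrist view shows the stone with top-face corners at (237,127), (265,127), (238,204) and (265,204). The inset shows the lid swung clear and the mouth open.

```bash
python3 -c "
from h import *
g=load('w2'); c=[back(g,u,v,30) for u,v in [(237,127),(265,127),(238,204),(265,204)]]; m=np.mean(c,0)
e=c[0]+c[1]-c[2]-c[3]; y=np.arctan2(e[1],e[0]); print(*c,m,y,np.linalg.norm(e)/2,np.linalg.norm(c[0]-c[1])); row(m[0],m[1],60,y); row(m[0],m[1],12,y)"
```

```text
[555.5 243.1  30. ] [567.8 219.   30. ] [485.5 208.   30. ] [498.1 183.1  30. ] [526.725 213.3    30.   ] 0.4702114416746524 78.3535098128986 27.057346507002467
d [ 0.25 -0.51 15.48] a [ 0.    -0.    -0.001]
d [ 0.25 -0.51 20.28] a [ 0.    -0.    -0.001]
```

send_rows:
  series:
    - {"ax":0,"ay":0,"az":0,"dx":0.25,"dy":-0.4,"dz":5,"hand":0.2}
    - {"ax":0,"ay":0,"az":0,"dx":0.25,"dy":-0.4,"dz":10,"hand":0.2}
    - {"ax":0,"ay":0,"az":0,"dx":0.25,"dy":-0.4,"dz":15,"hand":0.2}
    - {"ax":0,"ay":0,"az":0,"dx":0.25,"dy":-0.4,"dz":18,"hand":0.2}
    - {"ax":0,"ay":0,"az":0,"dx":0.25,"dy":-0.4,"dz":20.2,"hand":0.2}
    - {"ax":0,"ay":0,"az":0,"dx":0.25,"dy":-0.4,"dz":20.2,"hand":0.2}
    - {"ax":0,"ay":0,"az":0,"dx":0.25,"dy":-0.4,"dz":20.2,"hand":0.2}

```text
clock: 8.35
eef_pos: [527.4, 213.3, 12.9]
tool_rot: [3.141, -0.0, 0.47]
force: [0.0, 0.9, -0.2]
width: 68.0
gripper_force: 0.0
```

send_rows:
  series:
    - {"ax":0,"ay":0,"az":0,"dx":0,"dy":0,"dz":0,"hand":1}
    - {"ax":0,"ay":0,"az":0,"dx":0,"dy":0,"dz":0,"hand":1}
    - {"ax":0,"ay":0,"az":0,"dx":0,"dy":0,"dz":0,"hand":1}
    - {"ax":0,"ay":0,"az":0,"dx":0,"dy":0,"dz":0,"hand":1}
    - {"ax":0,"ay":0,"az":0,"dx":0,"dy":0,"dz":0,"hand":1}
    - {"ax":0,"ay":0,"az":0,"dx":0,"dy":0,"dz":0,"hand":1}

```text
clock: 8.95
eef_pos: [527.8, 214.8, 14.0]
tool_rot: [-3.141, -0.002, 0.472]
force: [-0.6, 0.5, 6.5]
width: 28.4
gripper_force: 60.5
```

```bash
python3 -c "
from h import *
st();row(574,-234,215,.3)"
```

```text
{'clock': np.float64(8.95), 'qpos': array([-0.748,  0.903,  0.507,  1.901, -0.813,  0.553, -0.784]), 'eef_pos': array([527.79 , 214.793,  13.963]), 'tool_rot': array([-3.141e+00, -2.000e-03,  4.720e-01]), 'force': array([-0.557,  0.541,  6.547]), 'torque': array([-0.065,  0.156, -0.036]), 'width': np.float64(28.42), 'gripper_force': np.float64(60.484)}
d [-16.24  42.07 -20.15] a [-0.    -0.002  0.172]
```

send_rows:
  series:
    - {"ax":0,"ay":0,"az":0,"dx":0,"dy":0,"dz":-3,"hand":1}
    - {"ax":0,"ay":0,"az":0,"dx":0,"dy":0,"dz":-7,"hand":1}
    - {"ax":0,"ay":0,"az":0,"dx":0,"dy":0,"dz":-12,"hand":1}
    - {"ax":0,"ay":0,"az":0.04,"dx":-3.2,"dy":4.2,"dz":-16,"hand":1}
    - {"ax":0,"ay":0,"az":0.08,"dx":-5.0,"dy":9,"dz":-20,"hand":1}
    - {"ax":0,"ay":0,"az":0.17,"dx":-16.2,"dy":42.1,"dz":-20.1,"hand":1}
    - {"ax":0,"ay":0,"az":0.17,"dx":-16.2,"dy":42.1,"dz":-20.1,"hand":1}
    - {"ax":0,"ay":0,"az":0.17,"dx":-16.2,"dy":42.1,"dz":-20.1,"hand":1}
    - {"ax":0,"ay":0,"az":0.17,"dx":-16.2,"dy":42.1,"dz":-20.1,"hand":1}
    - {"ax":0,"ay":0,"az":0.17,"dx":-16.2,"dy":42.1,"dz":-20.1,"hand":1}

```text
clock: 9.95
eef_pos: [556.6, -113.0, 207.4]
tool_rot: [-3.141, -0.001, 0.302]
force: [0.7, -0.2, -1.1]
width: 28.6
gripper_force: 59.7
```

```bash
python3 -c "
from h import *
st();row(574,-234,215,.3)"
```

```text
{'clock': np.float64(9.95), 'qpos': array([-0.319,  0.653,  0.766,  1.792, -0.557,  0.925, -0.577]), 'eef_pos': array([ 556.57 , -112.991,  207.39 ]), 'tool_rot': array([-3.141e+00, -1.000e-03,  3.020e-01]), 'force': array([ 0.742, -0.158, -1.058]), 'torque': array([-0.013, -0.1  ,  0.014]), 'width': np.float64(28.643), 'gripper_force': np.float64(59.681)}
d [-1.94 12.07 -0.77] a [-0.    -0.001  0.002]
```

send_rows:
  series:
    - {"ax":0,"ay":0,"az":0,"dx":-1.9,"dy":11,"dz":0,"hand":1}
    - {"ax":0,"ay":0,"az":0,"dx":-1.9,"dy":11,"dz":0,"hand":1}
    - {"ax":0,"ay":0,"az":0,"dx":-1.9,"dy":11,"dz":0,"hand":1}
    - {"ax":0,"ay":0,"az":0,"dx":-1.9,"dy":11,"dz":0,"hand":1}
    - {"ax":0,"ay":0,"az":0,"dx":-1.9,"dy":11,"dz":0,"hand":1}
    - {"ax":0,"ay":0,"az":0,"dx":-1.9,"dy":11,"dz":0,"hand":1}

```text
clock: 10.55
eef_pos: [571.5, -219.4, 206.5]
tool_rot: [-3.14, -0.0, 0.305]
force: [-0.3, 0.8, -0.9]
width: 28.7
gripper_force: 59.7
```

```bash
python3 -c "
from h import *
g=snap('wrist','w3');snap('side','s3'); st();row(574,-234,120,.3);row(574,-234,62,.3)
im=cv2.imread('pics/w3.png'); b=cv2.imread('pics/s3.png')[100:220,220:360]
cv2.imwrite('pics/w3b.png',np.hstack([im,cv2.copyMakeBorder(cv2.resize(b,(280,240),interpolation=cv2.INTER_CUBIC),0,144,0,0,0)]))"
```

```text
{'clock': np.float64(10.65), 'qpos': array([-0.107,  0.709,  0.739,  1.667, -0.555,  0.987, -0.438]), 'eef_pos': array([ 571.611, -219.751,  206.656]), 'tool_rot': array([-3.14 , -0.   ,  0.305]), 'force': array([ 0.658,  0.602, -1.765]), 'torque': array([-0.024,  0.015,  0.071]), 'width': np.float64(28.894), 'gripper_force': np.float64(59.739)}
d [-0.2   1.44  8.66] a [-0.001 -0.     0.005]
d [-0.2   1.45 14.46] a [-0.001 -0.     0.005]
```

View pics/w3b.png

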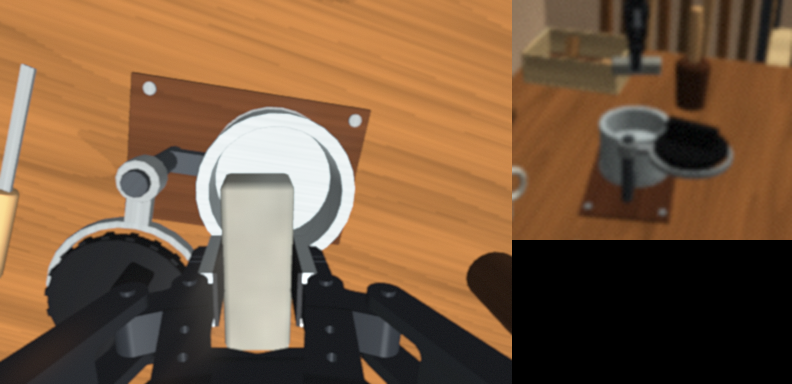

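The stone is held level. The rim's outer edge spans columns 196 to 354 with its top at row 107, so its centre is near (275,186). Checking that against the axis.

```bash
python3 -c "
from h import *
g=load('w3'); print(back(g,275,186,100),back(g,196,186,100),back(g,354,186,100),back(g,275,107,100),'post',back(g,134,183,128))"
```

```text
[ 579.5 -231.3  100. ] [ 561.1 -173.   100. ] [ 597.9 -289.5  100. ] [ 635.7 -212.6  100. ] post [ 559.1 -134.7  128. ]
```

send_rows:
  series:
    - {"ax":0,"ay":0,"az":0,"dx":0.1,"dy":1.3,"dz":0,"hand":1}
    - {"ax":0,"ay":0,"az":0,"dx":0.1,"dy":1.3,"dz":3,"hand":1}
    - {"ax":0,"ay":0,"az":0,"dx":0.1,"dy":1.3,"dz":7,"hand":1}
    - {"ax":0,"ay":0,"az":0,"dx":0.1,"dy":1.3,"dz":10,"hand":1}
    - {"ax":0,"ay":0,"az":0,"dx":0.1,"dy":1.3,"dz":12,"hand":1}
    - {"ax":0,"ay":0,"az":0,"dx":0.1,"dy":1.3,"dz":13.6,"hand":1}
    - {"ax":0,"ay":0,"az":0,"dx":0.1,"dy":1.3,"dz":13.8,"hand":1}
    - {"ax":0,"ay":0,"az":0,"dx":0.1,"dy":1.3,"dz":13.8,"hand":1}

```text
clock: 11.45
eef_pos: [576.3, -234.7, 68.9]
tool_rot: [3.141, -0.0, 0.302]
force: [-0.6, -0.8, -1.0]
width: 28.6
gripper_force: 59.8
```

```bash
python3 -c "
from h import *
st()"
```

```text
{'clock': np.float64(11.45), 'qpos': array([-0.008,  0.883,  0.604,  1.736, -0.699,  0.75 , -0.313]), 'eef_pos': array([ 576.345, -234.715,   68.924]), 'tool_rot': array([ 3.141, -0.   ,  0.302]), 'force': array([-0.557, -0.818, -1.01 ]), 'torque': array([-0.007,  0.02 , -0.034]), 'width': np.float64(28.582), 'gripper_force': np.float64(59.803)}
```

Seven to eight millimetres to go, so I'll lower it gently.

send_rows:
  series:
    - {"ax":0,"ay":0,"az":0,"dx":0,"dy":-0.1,"dz":0.3,"hand":1}
    - {"ax":0,"ay":0,"az":0,"dx":0,"dy":-0.1,"dz":0.6,"hand":1}
    - {"ax":0,"ay":0,"az":0,"dx":0,"dy":-0.1,"dz":0.8,"hand":1}
    - {"ax":0,"ay":0,"az":0,"dx":0,"dy":-0.1,"dz":0.8,"hand":1}

```text
clock: 11.85
eef_pos: [576.0, -233.3, 61.0]
tool_rot: [3.141, -0.001, 0.302]
force: [-0.1, 0.3, -0.7]
width: 28.1
gripper_force: 59.9
```

send_rows:
  series:
    - {"ax":0,"ay":0,"az":0,"dx":0,"dy":0,"dz":0.1,"hand":1}
    - {"ax":0,"ay":0,"az":0,"dx":0,"dy":0,"dz":0.2,"hand":1}
    - {"ax":0,"ay":0,"az":0,"dx":0,"dy":0,"dz":0.25,"hand":1}

```text
clock: 12.15
eef_pos: [576.1, -233.3, 60.9]
tool_rot: [-3.141, -0.002, 0.302]
force: [-5.2, 4.5, 21.0]
width: 28.4
gripper_force: 62.5
```

send_rows:
  series:
    - {"ax":0,"ay":0,"az":0,"dx":0,"dy":0,"dz":-0.15,"hand":1}
    - {"ax":0,"ay":0,"az":0,"dx":0,"dy":0,"dz":-0.15,"hand":0.5}
    - {"ax":0,"ay":0,"az":0,"dx":0,"dy":0,"dz":-0.15,"hand":0.5}
    - {"ax":0,"ay":0,"az":0,"dx":0,"dy":0,"dz":-0.15,"hand":0.5}
    - {"ax":0,"ay":0,"az":0,"dx":0,"dy":0,"dz":-3,"hand":0.5}
    - {"ax":0,"ay":0,"az":0,"dx":0,"dy":0,"dz":-7,"hand":0.5}
    - {"ax":0,"ay":0,"az":0,"dx":0,"dy":0,"dz":-11,"hand":0.4}
    - {"ax":0,"ay":0,"az":0,"dx":0,"dy":0,"dz":-15,"hand":0.3}
    - {"ax":0,"ay":0,"az":0,"dx":0,"dy":0,"dz":-17,"hand":0.3}

```text
clock: 13.05
eef_pos: [576.8, -234.5, 231.7]
tool_rot: [3.138, -0.003, 0.301]
force: [-0.3, -0.9, -0.2]
width: 60.0
gripper_force: 0.0
```

```bash
python3 -c "
from h import *
g=snap('wrist','w4');t=snap('top','t4'); st();row(462,-145.3,215,-.216)
im=cv2.imread('pics/w4.png'); b=cv2.imread('pics/t4.png')[150:270,240:380]
cv2.imwrite('pics/w4b.png',np.hstack([im,cv2.copyMakeBorder(cv2.resize(b,(280,240),interpolation=cv2.INTER_CUBIC),0,144,0,0,0)]))"
```

```text
{'clock': np.float64(13.15), 'qpos': array([-0.093,  0.696,  0.758,  1.616, -0.536,  1.041, -0.445]), 'eef_pos': array([ 577.319, -234.637,  231.513]), 'tool_rot': array([ 3.137, -0.005,  0.302]), 'force': array([-0.505, -0.249,  0.259]), 'torque': array([-0.06 , -0.029,  0.005]), 'width': np.float64(59.323), 'gripper_force': np.float64(0.0)}
d [ -8.36 -11.96   1.56] a [ 0.003 -0.006  0.518]
```

View pics/w4b.png

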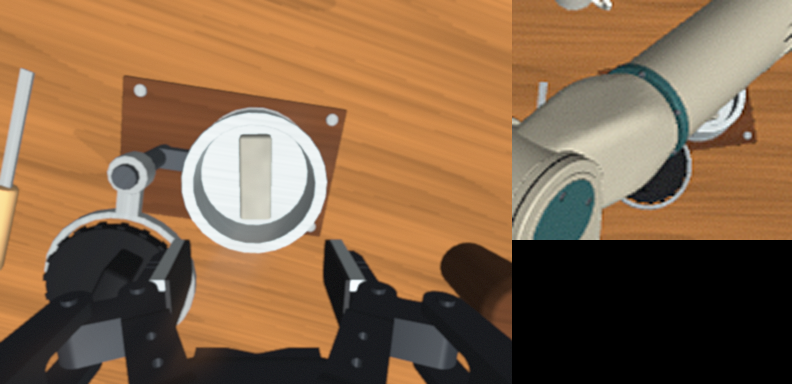

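The stone lies flat on the inner floor, at (254,178), well inside the mouth. Back to the lid.

send_rows:
  series:
    - {"ax":0,"ay":0,"az":0.17,"dx":-2.8,"dy":-4,"dz":0,"hand":0.3}
    - {"ax":0,"ay":0,"az":0.34,"dx":-5.6,"dy":-8,"dz":0.5,"hand":0.3}
    - {"ax":0,"ay":0,"az":0.52,"dx":-8.4,"dy":-12,"dz":1.5,"hand":0.3}
    - {"ax":0,"ay":0,"az":0.52,"dx":-8.4,"dy":-12,"dz":4,"hand":0.3}
    - {"ax":0,"ay":0,"az":0.52,"dx":-8.4,"dy":-12,"dz":4,"hand":0.3}
    - {"ax":0,"ay":0,"az":0.52,"dx":-8.4,"dy":-12,"dz":4,"hand":0.3}
    - {"ax":0,"ay":0,"az":0.52,"dx":-8.4,"dy":-12,"dz":4,"hand":0.3}

```text
clock: 13.85
eef_pos: [461.0, -145.1, 188.8]
tool_rot: [3.14, -0.002, -0.218]
force: [-0.9, 0.4, 0.1]
width: 59.6
gripper_force: 0.0
```

```bash
python3 -c "
from h import *
st();row(462,-145.3,134.8,-.216)"
```

```text
{'clock': np.float64(13.85), 'qpos': array([-0.341,  0.615,  0.904,  2.035, -0.671,  0.815, -0.827]), 'eef_pos': array([ 460.986, -145.09 ,  188.826]), 'tool_rot': array([ 3.14e+00, -2.00e-03, -2.18e-01]), 'force': array([-0.905,  0.375,  0.147]), 'torque': array([ 0.022, -0.075, -0.046]), 'width': np.float64(59.556), 'gripper_force': np.float64(0.0)}
d [ 0.09 -0.01  5.4 ] a [ 0.001 -0.002 -0.002]
```

send_rows:
  series:
    - {"ax":0,"ay":0,"az":0,"dx":0.1,"dy":0,"dz":2,"hand":0.3}
    - {"ax":0,"ay":0,"az":0,"dx":0.1,"dy":0,"dz":4,"hand":0.3}
    - {"ax":0,"ay":0,"az":0,"dx":0.1,"dy":0,"dz":5.3,"hand":0.3}
    - {"ax":0,"ay":0,"az":0,"dx":0.1,"dy":0,"dz":5.3,"hand":0.3}
    - {"ax":0,"ay":0,"az":0,"dx":0.1,"dy":0,"dz":5.3,"hand":1}
    - {"ax":0,"ay":0,"az":0,"dx":0.1,"dy":0,"dz":5.3,"hand":1}
    - {"ax":0,"ay":0,"az":0,"dx":0.1,"dy":0,"dz":5.3,"hand":1}
    - {"ax":0,"ay":0,"az":0,"dx":0.1,"dy":0,"dz":5.3,"hand":1}
    - {"ax":0,"ay":0,"az":0,"dx":0.1,"dy":0,"dz":5.3,"hand":1}

```text
clock: 14.75
eef_pos: [461.2, -144.7, 136.2]
tool_rot: [3.141, -0.002, -0.219]
force: [-1.3, -1.0, 6.2]
width: 18.9
gripper_force: 61.9
```

```bash
python3 -c "
from h import *
st();arc(-np.arange(1,12)*.14,post=(559.5,-135))"
```

```text
{'clock': np.float64(14.75), 'qpos': array([-0.272,  0.684,  0.805,  2.082, -0.78 ,  0.704, -0.739]), 'eef_pos': array([ 461.227, -144.729,  136.168]), 'tool_rot': array([ 3.141e+00, -2.000e-03, -2.190e-01]), 'force': array([-1.29 , -1.004,  6.16 ]), 'torque': array([-0.301,  0.3  , -0.167]), 'width': np.float64(18.858), 'gripper_force': np.float64(61.894)}
-0.14 [0.52 1.28 0.  ] [ 0.    0.   -0.14]
-0.28 [1.22 2.47 0.  ] [ 0.001  0.    -0.28 ]
-0.42000000000000004 [2.07 3.56 0.01] [ 0.001  0.    -0.42 ]
-0.56 [3.07 4.51 0.01] [ 0.001  0.    -0.56 ]
-0.7000000000000001 [4.19 5.32 0.01] [ 0.001  0.    -0.7  ]
-0.8400000000000001 [5.42 5.96 0.01] [ 0.002  0.001 -0.84 ]
-0.9800000000000001 [6.72 6.42 0.02] [ 0.002  0.001 -0.98 ]
-1.12 [8.07 6.7  0.02] [ 2.00e-03  1.00e-03 -1.12e+00]
-1.2600000000000002 [9.45 6.79 0.02] [ 2.00e-03  1.00e-03 -1.26e+00]
-1.4000000000000001 [10.83  6.68  0.02] [ 3.0e-03  1.0e-03 -1.4e+00]
-1.54 [12.18  6.39  0.03] [ 3.00e-03  1.00e-03 -1.54e+00]
```

send_rows:
  series:
    - {"ax":0,"ay":0,"az":-0.14,"dx":0.52,"dy":1.28,"dz":0,"hand":1}
    - {"ax":0,"ay":0,"az":-0.28,"dx":1.22,"dy":2.47,"dz":0,"hand":1}
    - {"ax":0,"ay":0,"az":-0.42,"dx":2.07,"dy":3.56,"dz":0,"hand":1}
    - {"ax":0,"ay":0,"az":-0.56,"dx":3.07,"dy":4.51,"dz":0,"hand":1}
    - {"ax":0,"ay":0,"az":-0.7,"dx":4.19,"dy":5.32,"dz":0,"hand":1}
    - {"ax":0,"ay":0,"az":-0.84,"dx":5.42,"dy":5.96,"dz":0,"hand":1}
    - {"ax":0,"ay":0,"az":-0.98,"dx":6.72,"dy":6.42,"dz":0,"hand":1}
    - {"ax":0,"ay":0,"az":-1.12,"dx":8.07,"dy":6.7,"dz":0,"hand":1}
    - {"ax":0,"ay":0,"az":-1.26,"dx":9.45,"dy":6.79,"dz":0,"hand":1}
    - {"ax":0,"ay":0,"az":-1.26,"dx":9.45,"dy":6.79,"dz":0,"hand":1}

```text
clock: 15.75
eef_pos: [540.1, -230.1, 136.1]
tool_rot: [3.14, -0.002, 1.046]
force: [0.1, 1.2, 7.5]
width: 18.9
gripper_force: 61.9
```

```bash
python3 -c "
from h import *
st();arc(-np.array([.1,.2,.3,.36,.42]),post=(559.5,-135))"
```

```text
{'clock': np.float64(15.75), 'qpos': array([ 0.079,  0.7  ,  0.446,  1.798, -0.428,  0.739,  0.23 ]), 'eef_pos': array([ 540.077, -230.081,  136.085]), 'tool_rot': array([ 3.140e+00, -2.000e-03,  1.046e+00]), 'force': array([0.061, 1.172, 7.48 ]), 'torque': array([0.572, 0.131, 0.174]), 'width': np.float64(18.887), 'gripper_force': np.float64(61.875)}
-0.1 [0.35 0.9  0.  ] [ 0.   0.  -0.1]
-0.2 [0.8  1.77 0.  ] [ 0.   0.  -0.2]
-0.3 [1.32 2.58 0.01] [ 0.001  0.    -0.3  ]
-0.36 [1.68 3.04 0.01] [ 0.001  0.    -0.36 ]
-0.42 [2.06 3.48 0.01] [ 0.001  0.    -0.42 ]
```

send_rows:
  series:
    - {"ax":0,"ay":0,"az":-0.1,"dx":0.35,"dy":0.9,"dz":0,"hand":1}
    - {"ax":0,"ay":0,"az":-0.2,"dx":0.8,"dy":1.77,"dz":0,"hand":1}
    - {"ax":0,"ay":0,"az":-0.3,"dx":1.32,"dy":2.58,"dz":0,"hand":1}
    - {"ax":0,"ay":0,"az":-0.36,"dx":1.68,"dy":3.04,"dz":0,"hand":1}
    - {"ax":0,"ay":0,"az":-0.37,"dx":1.76,"dy":3.13,"dz":0,"hand":1}
    - {"ax":0,"ay":0,"az":-0.37,"dx":1.76,"dy":3.13,"dz":0,"hand":1}

```text
clock: 16.35
eef_pos: [573.7, -230.4, 136.2]
tool_rot: [-3.141, -0.002, 1.409]
force: [-1.7, 2.8, 7.9]
width: 18.9
gripper_force: 62.3
```

```bash
python3 -c "
from h import *
st()"
```

```text
{'clock': np.float64(16.35), 'qpos': array([ 0.127,  0.722,  0.349,  1.705, -0.33 ,  0.775,  0.472]), 'eef_pos': array([ 573.723, -230.445,  136.171]), 'tool_rot': array([-3.141e+00, -2.000e-03,  1.409e+00]), 'force': array([-1.718,  2.818,  7.938]), 'torque': array([ 0.602,  0.57 , -0.335]), 'width': np.float64(18.923), 'gripper_force': np.float64(62.297)}
```

send_rows:
  series:
    - {"ax":0,"ay":0,"az":-0.02,"dx":0,"dy":0.2,"dz":0,"hand":1}
    - {"ax":0,"ay":0,"az":-0.02,"dx":0,"dy":0.3,"dz":0,"hand":1}
    - {"ax":0,"ay":0,"az":-0.02,"dx":0,"dy":0.3,"dz":0,"hand":1}

```text
clock: 16.65
eef_pos: [574.2, -230.6, 136.2]
tool_rot: [-3.136, -0.002, 1.428]
force: [-7.0, 2.5, 13.8]
width: 19.1
gripper_force: 63.1
```

```bash
python3 -c "
from h import *
st()"
```

```text
{'clock': np.float64(16.65), 'qpos': array([ 0.13 ,  0.724,  0.344,  1.698, -0.324,  0.782,  0.485]), 'eef_pos': array([ 574.239, -230.567,  136.172]), 'tool_rot': array([-3.136e+00, -2.000e-03,  1.428e+00]), 'force': array([-7.002,  2.485, 13.814]), 'torque': array([ 0.818,  1.615, -0.357]), 'width': np.float64(19.147), 'gripper_force': np.float64(63.116)}
```

send_rows:
  series:
    - {"ax":0,"ay":0,"az":0.1,"dx":0,"dy":-0.15,"dz":0.1,"hand":1}
    - {"ax":0,"ay":0,"az":0.23,"dx":0,"dy":-0.15,"dz":0.23,"hand":1}
    - {"ax":0,"ay":0,"az":0.36,"dx":-0.05,"dy":-0.15,"dz":0.36,"hand":1}
    - {"ax":0,"ay":0,"az":0.49,"dx":-0.05,"dy":-0.15,"dz":0.49,"hand":1}
    - {"ax":0,"ay":0,"az":0.62,"dx":-0.05,"dy":-0.15,"dz":0.62,"hand":1}

```text
clock: 17.15
eef_pos: [575.3, -231.2, 130.2]
tool_rot: [-3.141, -0.001, 0.806]
force: [-3.0, 2.0, 8.7]
width: 19.1
gripper_force: 62.0
```

```bash
python3 -c "
from h import *
st()"
```

```text
{'clock': np.float64(17.15), 'qpos': array([ 0.034,  0.763,  0.513,  1.707, -0.493,  0.803,  0.013]), 'eef_pos': array([ 575.323, -231.178,  130.207]), 'tool_rot': array([-3.141e+00, -1.000e-03,  8.060e-01]), 'force': array([-2.965,  2.027,  8.664]), 'torque': array([0.552, 0.597, 0.221]), 'width': np.float64(19.145), 'gripper_force': np.float64(62.035)}
```

send_rows:
  series:
    - {"ax":0,"ay":0,"az":0.13,"dx":0,"dy":0,"dz":0.13,"hand":1}
    - {"ax":0,"ay":0,"az":0.26,"dx":0,"dy":0,"dz":0.26,"hand":1}
    - {"ax":0,"ay":0,"az":0.39,"dx":0,"dy":0,"dz":0.39,"hand":1}
    - {"ax":0,"ay":0,"az":0.52,"dx":0,"dy":0,"dz":0.52,"hand":1}
    - {"ax":0,"ay":0,"az":0.6,"dx":0,"dy":0,"dz":0.6,"hand":1}
    - {"ax":0,"ay":0,"az":0.6,"dx":0,"dy":0,"dz":0.6,"hand":1}

```text
clock: 17.75
eef_pos: [576.0, -232.5, 124.2]
tool_rot: [3.14, -0.001, 0.208]
force: [0.1, 0.1, 7.3]
width: 18.7
gripper_force: 62.1
```

send_rows:
  series:
    - {"ax":0,"ay":0,"az":0.04,"dx":0,"dy":0,"dz":0.04,"hand":1}
    - {"ax":0,"ay":0,"az":0.07,"dx":0,"dy":0,"dz":0.06,"hand":1}
    - {"ax":0,"ay":0,"az":0.07,"dx":0,"dy":0,"dz":0.06,"hand":1}

```text
clock: 18.05
eef_pos: [574.8, -232.9, 123.7]
tool_rot: [3.14, 0.001, 0.14]
force: [-3.3, -0.9, 8.6]
width: 19.2
gripper_force: 62.0
```

```bash
python3 -c "
from h import *
st()"
```

```text
{'clock': np.float64(18.05), 'qpos': array([-0.057,  0.822,  0.69 ,  1.714, -0.664,  0.854, -0.501]), 'eef_pos': array([ 574.848, -232.878,  123.717]), 'tool_rot': array([3.14e+00, 1.00e-03, 1.40e-01]), 'force': array([-3.324, -0.864,  8.611]), 'torque': array([-0.031,  0.779,  0.361]), 'width': np.float64(19.238), 'gripper_force': np.float64(62.014)}
```

send_rows:
  series:
    - {"ax":0,"ay":0,"az":0.03,"dx":0,"dy":0,"dz":0.03,"hand":1}
    - {"ax":0,"ay":0,"az":0.06,"dx":0,"dy":0,"dz":0.04,"hand":1}
    - {"ax":0,"ay":0,"az":0.06,"dx":0,"dy":0,"dz":0.04,"hand":1}

```text
clock: 18.35
eef_pos: [572.4, -233.4, 123.5]
tool_rot: [3.14, 0.005, 0.082]
force: [-9.3, -0.5, 13.0]
width: 19.2
gripper_force: 64.2
```

```bash
python3 -c "
from h import *
st()"
```

```text
{'clock': np.float64(18.35), 'qpos': array([-0.065,  0.827,  0.706,  1.717, -0.675,  0.862, -0.546]), 'eef_pos': array([ 572.377, -233.438,  123.491]), 'tool_rot': array([3.14 , 0.005, 0.082]), 'force': array([-9.274, -0.509, 13.032]), 'torque': array([0.005, 1.866, 1.195]), 'width': np.float64(19.165), 'gripper_force': np.float64(64.187)}
```

The turning moment climbed to 1.2 N m and rotation stalled, so the lid is at its hard stop. Releasing and checking.

send_rows:
  series:
    - {"ax":0,"ay":0,"az":0,"dx":0,"dy":0,"dz":-0.05,"hand":0.3}
    - {"ax":0,"ay":0,"az":0,"dx":0,"dy":0,"dz":-0.05,"hand":0.3}
    - {"ax":0,"ay":0,"az":0,"dx":0,"dy":0,"dz":-0.05,"hand":0.3}
    - {"ax":0,"ay":0,"az":0,"dx":0,"dy":0,"dz":-4,"hand":0.3}
    - {"ax":0,"ay":0,"az":0,"dx":0,"dy":0,"dz":-8,"hand":0.3}
    - {"ax":0,"ay":0,"az":0,"dx":-2,"dy":0,"dz":-12,"hand":0.3}
    - {"ax":0,"ay":0,"az":0,"dx":-2,"dy":0,"dz":-16,"hand":0.3}
    - {"ax":0,"ay":0,"az":0,"dx":-2,"dy":0,"dz":-16,"hand":0.3}
    - {"ax":0,"ay":0,"az":0,"dx":-2,"dy":0,"dz":-16,"hand":0.3}
    - {"ax":0,"ay":0,"az":0,"dx":-2,"dy":0,"dz":-16,"hand":0.3}

```text
clock: 19.35
eef_pos: [555.5, -232.6, 280.7]
tool_rot: [-3.14, 0.002, 0.082]
force: [0.2, -0.2, -0.6]
width: 59.6
gripper_force: 0.0
```

```bash
python3 -c "
from h import *
g=snap('wrist','w5'); st()
im=cv2.imread('pics/w5.png'); cv2.imwrite('pics/w5b.png',cv2.resize(im[40:240,100:366],(798,600),interpolation=cv2.INTER_CUBIC))"
```

```text
{'clock': np.float64(19.4), 'qpos': array([-0.138,  0.638,  0.843,  1.607, -0.513,  1.135, -0.658]), 'eef_pos': array([ 555.426, -232.727,  280.441]), 'tool_rot': array([-3.14e+00,  2.00e-03,  8.20e-02]), 'force': array([-0.762,  0.433, -0.523]), 'torque': array([ 0.045, -0.001,  0.036]), 'width': np.float64(59.882), 'gripper_force': np.float64(0.0)}
```

View pics/w5b.png

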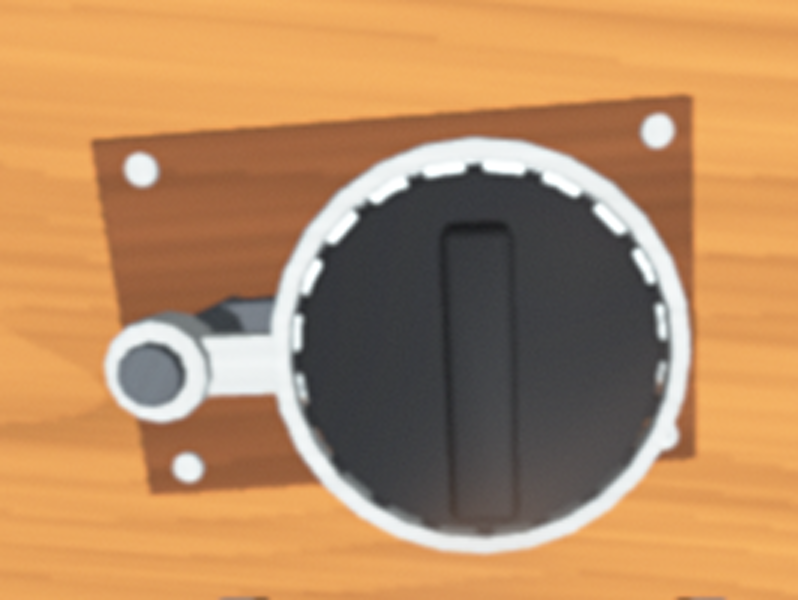

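The lid is back over the mouth, with the bar running from (478,226) to (485,516) in the crop. The plate screws are at (140,170) and (657,131).

```bash
python3 -c "
from h import *
g=load('w5'); B=lambda u,v,z: back(g,(u+.5)/3-.5+100,(v+.5)/3-.5+40,z)
a,b=B(478,226,150),B(485,516,150); print(a,b,np.linalg.norm(a-b),'bar',np.arctan2(*(a-b)[1::-1]))
y=B(140,170,6)-B(657,131,6); x=B(140,170,6)-B(188,467,6);print('can',np.arctan2(y[1],y[0])-np.pi/2,np.arctan2(x[1],x[0]))
p=B(151,375,128);c=B(482,345,118);print(p,c,np.linalg.norm(p-c),np.arctan2(*(p-c)[1::-1])-np.pi/2)
l,r=B(442,240,150),B(449,510,150),;e=l-r;print('left edge',np.arctan2(e[1],e[0]));l,r=B(512,240,150),B(519,510,150);e=l-r;print('r',np.arctan2(e[1],e[0]))
"
```

```text
[ 611.6 -229.4  150. ] [ 530.1 -238.3  150. ] 81.98451073221088 bar 0.10877144754718963
can 0.15474314306311365 0.1578947819629039
[ 558.7 -135.4  128. ] [ 574.3 -233.9  118. ] 100.22779055730999 0.15707104235446145
left edge 0.10097124391283538
r 0.11932501911929407
```

The bar reads 0.11 rad against 0.155 for the canister, and its centre sits about 3 mm towards -x. So the lid is at its stop, and the tightening moment carried the arm into its 0.04 rad of play. I'll nudge the bar's near end along +x with shut fingers to bring the arm back to zero.

```bash
python3 -c "
from h import *
row(505,-241,220,.12);row(505,-241,138,.12)"
```

```text
d [-5.08  0.42  6.06] a [-0.002  0.002 -0.038]
d [-5.06  0.43 14.26] a [-0.002  0.002 -0.038]
```

send_rows:
  series:
    - {"ax":0,"ay":0,"az":-0.04,"dx":-5.1,"dy":0.4,"dz":0,"hand":1}
    - {"ax":0,"ay":0,"az":-0.04,"dx":-5.1,"dy":0.4,"dz":0,"hand":1}
    - {"ax":0,"ay":0,"az":-0.04,"dx":-5.1,"dy":0.4,"dz":4,"hand":1}
    - {"ax":0,"ay":0,"az":-0.04,"dx":-5.1,"dy":0.4,"dz":8,"hand":1}
    - {"ax":0,"ay":0,"az":-0.04,"dx":-5.1,"dy":0.4,"dz":11,"hand":1}
    - {"ax":0,"ay":0,"az":-0.04,"dx":-5.1,"dy":0.4,"dz":13.8,"hand":1}
    - {"ax":0,"ay":0,"az":-0.04,"dx":-5.1,"dy":0.4,"dz":13.8,"hand":1}
    - {"ax":0,"ay":0,"az":-0.04,"dx":-5.1,"dy":0.4,"dz":13.8,"hand":1}

```text
clock: 20.2
eef_pos: [504.7, -242.0, 143.7]
tool_rot: [-3.141, 0.002, 0.121]
force: [-0.3, -1.1, 0.3]
width: 0.2
gripper_force: 0.0
```

send_rows:
  series:
    - {"ax":0,"ay":0,"az":0,"dx":0.3,"dy":0,"dz":0,"hand":1}
    - {"ax":0,"ay":0,"az":0,"dx":0.6,"dy":0,"dz":0,"hand":1}
    - {"ax":0,"ay":0,"az":0,"dx":0.9,"dy":0,"dz":0,"hand":1}
    - {"ax":0,"ay":0,"az":0,"dx":1.1,"dy":0,"dz":0,"hand":1}
    - {"ax":0,"ay":0,"az":0,"dx":1.2,"dy":0,"dz":0,"hand":1}

```text
clock: 20.7
eef_pos: [517.2, -240.4, 144.4]
tool_rot: [3.141, 0.0, 0.122]
force: [-2.1, 0.2, 0.1]
width: 0.1
gripper_force: 0.8
```

Contact at x ≈ 517. Easing it a few more millimetres.

send_rows:
  series:
    - {"ax":0,"ay":0,"az":0,"dx":0.15,"dy":0,"dz":0,"hand":1}
    - {"ax":0,"ay":0,"az":0,"dx":0.3,"dy":0,"dz":0,"hand":1}
    - {"ax":0,"ay":0,"az":0,"dx":0.4,"dy":0,"dz":0,"hand":1}
    - {"ax":0,"ay":0,"az":0,"dx":0.4,"dy":0,"dz":0,"hand":1}

```text
clock: 21.1
eef_pos: [520.8, -240.5, 144.0]
tool_rot: [3.141, 0.001, 0.121]
force: [-2.9, -2.7, 0.3]
width: -0.0
gripper_force: 1.3
```

send_rows:
  series:
    - {"ax":0,"ay":0,"az":0,"dx":0.15,"dy":0,"dz":0,"hand":1}
    - {"ax":0,"ay":0,"az":0,"dx":0.3,"dy":0,"dz":0,"hand":1}
    - {"ax":0,"ay":0,"az":0,"dx":0.3,"dy":0,"dz":0,"hand":1}

```text
clock: 21.4
eef_pos: [521.4, -240.4, 143.9]
tool_rot: [-3.141, 0.004, 0.12]
force: [-8.8, -3.1, 3.8]
width: -0.1
gripper_force: 4.0
```

The arm is at its stop, with force up to 9 N and no further motion. Backing off, rising, and taking a final look.

send_rows:
  series:
    - {"ax":0,"ay":0,"az":0,"dx":-1,"dy":0,"dz":0,"hand":1}
    - {"ax":0,"ay":0,"az":0,"dx":-2,"dy":0,"dz":-1,"hand":1}
    - {"ax":0,"ay":0,"az":0,"dx":-2,"dy":0,"dz":-5,"hand":1}
    - {"ax":0,"ay":0,"az":0,"dx":-2,"dy":0,"dz":-10,"hand":0.3}
    - {"ax":0,"ay":0,"az":0,"dx":3,"dy":0,"dz":-14,"hand":0.3}
    - {"ax":0,"ay":0,"az":0,"dx":3,"dy":0,"dz":-14,"hand":0.3}
    - {"ax":0,"ay":0,"az":0,"dx":3,"dy":0,"dz":-14,"hand":0.3}
    - {"ax":0,"ay":0,"az":0,"dx":3,"dy":0,"dz":-14,"hand":0.3}

```text
clock: 22.2
eef_pos: [552.8, -235.3, 283.7]
tool_rot: [-3.14, 0.001, 0.122]
force: [0.5, -0.3, 0.5]
width: 59.4
gripper_force: 0.0
```

```bash
python3 -c "
from h import *
g=snap('wrist','w6'); st()
im=cv2.imread('pics/w6.png'); cv2.imwrite('pics/w6b.png',cv2.resize(im[40:240,100:366],(798,600),interpolation=cv2.INTER_CUBIC))"
```

```text
{'clock': np.float64(22.25), 'qpos': array([-0.131,  0.63 ,  0.838,  1.608, -0.504,  1.135, -0.62 ]), 'eef_pos': array([ 552.261, -235.539,  283.278]), 'tool_rot': array([-3.14e+00,  2.00e-03,  1.21e-01]), 'force': array([-0.924, -0.63 ,  0.163]), 'torque': array([-0.009,  0.005, -0.015]), 'width': np.float64(59.714), 'gripper_force': np.float64(0.0)}
```

View pics/w6b.png

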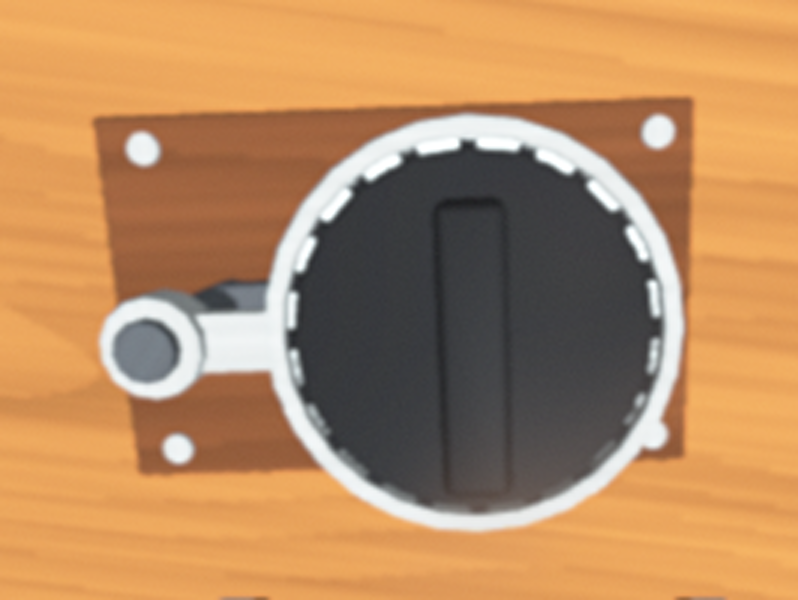

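The bar now runs from (470,203) to (478,492), a yaw of about 0.15 rad, in line with the canister's x axis (0.155). The collar is centred over the mouth and the gripper is clear, so I'm handing in.

```bash
python3 -c "
from h import *
g=load('w6'); B=lambda u,v,z: back(g,(u+.5)/3-.5+100,(v+.5)/3-.5+40,z)
a,b=B(470,203,150),B(478,492,150); print((a+b)/2,np.arctan2(*(a-b)[1::-1]))
print(finish_job())"
```

```text
[ 574.1 -233.2  150. ] 0.15022441242454201
the job is handed in; nothing more can be done
None
```

The job is handed in: the stone lies flat inside the canister, the lid is swung back and screwed down to its stop, and the arm is clear; it took about 22 s, and I disturbed nothing else that I could see.

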